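# Seat a beech ball in the drilling jig and close the leaf on it

### The arm

A 6-joint arm with a two-finger parallel gripper is mounted at the origin on the work surface. World frame = base frame: x ahead of the robot, y to its left, z up, the work surface at z = 0. Lengths are in m, angles in rad, forces in N, time in s.
With the tool pointing down it reaches from about 0.25 to 0.8 m from the base axis. Payload 8.5 kg.
Tool frame: the origin (TCP) lies on the centre line of the jaws, within the pads' length; the fingertips stand arm.finger_overhang ahead of it and the grasp point (between the pads) lies 5 mm behind it (arm.finger_overhang is the distance from the TCP to the fingertips, in m); z points along the fingers, y is the line along which they close (so a half turn about z gives the same grasp; the last joint's range is limited). The gripper opens to 85 mm and grips with 20 to 120 N. Pads are 22 mm wide; open, the fingers measure 114 mm over their backs; the gripper's body (76 mm by 85 mm) begins 54 mm behind the grasp point. The pads swing forward as they close: fully open they stand 13 mm farther back than shut.
Start: joints at [-1.3, 0.238, -0.013, 1.319, 0, 1.571], TCP at [0.14, -0.506, 0.245] pointing down, gripper open.
Joint ranges: [-2.66, 2.66], [-1.03, 1.9], [-1.14, 1.46], [-1.82, 2.27], [-1.45, 1.34], [-3.14, 3.14]. Speed limits (rad/s): [2.22, 2.22, 2.79, 3.14, 3.14, 3.14].

### API

Orientations are given as a unit quaternion [x, y, z, w].
In Python, from plant import sensors, optics, job, arm gives the robot as it stands. The module is installed in compiled form; this text tells all that it offers.
- The arm moves only by the tool play_rows, never from a script. Its argument "series" is a list of rows, each a list of 7 numbers: the closure, from -1 (fully open) to 1 (shut), then the shift along the tool's x, y, z in mm, then the turn, a rotation vector about the tool's x, y, z in degrees. A call has exactly 5 rows; each row is the pose to reach, as a shift and turn from the pose commanded when the call began, along the tool's axes at that moment; what a row does not reach only later rows make up. A row lasts 1/8 s, in which the tool goes at most 62.5 mm and 10.7 degrees, less where a joint would pass 70% of its speed; a pose out of reach is approached as far as the arm can. A call with a gripper value outside its range is refused whole. The fingers move at their own pace and stop on an object; the grip force is fixed at half the most. Time passes only in rows, so rows that repeat a pose let the fingers close, or fill a call up. It gives the time, the measured TCP pose, the force, the opening and the grip force at its end, in the units of the state.
- sensors.sense(): the state, without advancing time (a new reading comes with each control period).
- optics.grab_frame(name): name is "scene" or "top" or "wrist"; returns the picture (384x512x3 uint8, red, green, blue); there is no depth.
- optics.get_calibration(name): a dict with "fov_y" (degrees; the focal length in pixels is half the picture's height over the tangent of half this angle, whatever the lens; pixels are square), "cx", "cy" (the principal point, pixels), "T" (4x4, takes a point from camera to world coordinates). Camera axes: x right, y down, z forward; pixel columns grow to the right and rows downward; lengths in m; the calibration is good to about 2 mm. A picture is of the moment at which its call begins: read the wrist's pose just before it. get_calibration takes no time and is no camera call; for the wrist camera it gives the pose at the moment of the call.
- job.finish_job(): hands the job in; it is judged then, once.
The state is a dict: "t": time; "joints": joint angles; "joint_vel": joint speeds; "joint_torque": joint torques, N m; "eef_pos": TCP position; "tool_rot": TCP orientation; "contact_force": force on the tool from outside, world axes, zero at the start; "moment": the same for the moment, N m; "grip_width": finger opening in m; "finger_force": force on a finger pad.
Only numpy, scipy, OpenCV 4.12 (cv2) and the standard library are available. Lean on these libraries where they do the work, as an engineer would, in place of code of your own. Each camera call takes 0.05 s, during which the arm holds its last target. There are 200 camera calls.

### The job

The big bare beech ball has to be held for drilling: nudge it gently across the board of the drilling jig (it is too wide to grip) until it drops into the big round pocket. Then swing the jig's hinged leaf down and press its free end with about ten newtons, so that the steel bush bears firmly on the top of the ball without denting it, and let go. Leave the smaller ball, the dowel and everything else where they are.

Things in the scene. Friction and masses are not known exactly. Their poses are not given: they have to be found in the camera images.
- ball: the big loose ball, bare beech, 90 mm across, 0.2 to 0.37 kg, lying on the jig's board; too wide for a gripper. Origin at its centre. It rolls under a nudge of 1 to 2 N and soon stops by itself. The soft wood marks if the fingers push it with more than 8 N or the bush with more than 18 N.
- jig: plywood board of the drilling jig, fixed, 260 (x) by 400 (y) by 18 mm, origin under its centre; y points to the hinged end, z up. Lips 10 mm wide, 12 mm above the board, run along both x edges and the -y edge. Two steel hinge cheeks at y +121 to +157 mm, up to 35 mm (the friction knob at +x: 48 mm) either side of the middle, stand 106 mm above the board. Small pocket: x -85, y +135 mm.
- pocket (a point): centre of the big round pocket, a 57 mm wide hole in the jig's board, level with the board's upper face, 21 mm above the table. A ball dropped in rests on its rim, its centre 35 mm above this point (on the flat board 45 mm above it); a sideways push of 2 to 3 N rolls it out again. Axes as the jig's: y level towards the leaf's hinge, z up.
- leaf (a joint): angle of the hinged leaf (rad): 0 with the leaf level; its bush meets the top of a seated ball between -0.03 and 0.03; larger is raised, about 1.57 is upright; it starts raised (1.1 to 1.5) and stays wherever it is left, for the hinge is stiff (0.2 N m: 1 to 2 N at the free end). With no ball under it it goes down to -0.12.
- leaf_hinge (a point): a point on the leaf's hinge axis, in the middle of its length, 80 mm to +y of the pocket's centre and 92 mm above the board. The axis is level, along the jig's x. It turns with the leaf: axes as leaf_end.
- leaf_end (a point): the place to press: on the upper face of the leaf, 113 mm from the hinge axis (15 mm short of the free end), in the middle of its width. The leaf is a beech bar 44 mm wide, 12 mm thick, the hinge axis at half its thickness; level, it reaches from the hinge over the pocket to the jig's -y. Axes: y along the leaf to the hinge, z square out of the upper face.
- bush_top (a point): on the upper face of the leaf, 80 mm from the hinge axis, where the steel drill bush goes through it: 22 mm across, with a 28 mm wide collar. The bush is threaded and was set by the last user: it stands 4 to 8 mm out of the underside (not measured). To bed well it must press on the ball with at least 7 N; pressing the leaf's end with 10 N gives about 13 N there.
- small_ball: a smaller bare beech ball, 50 mm across, parked in the small pocket in the board's corner (about 120 mm from the big pocket), origin at its centre; stays there
- dowel: short wooden dowel, 12 mm across and 45 mm tall, standing on the jig's board beside the pocket, origin at the centre of its foot; loose, stays there
- size_jar: small white jar with a black lid, 62 mm across, 82 mm tall, origin under its centre; bystander
- primer_tub: large white tub with a black lid, 94 mm across, 150 mm tall, origin under its centre; bystander
- glue_bottle: white glue bottle, 58 mm across, 165 mm tall, origin under its centre; bystander
- block_long: loose beech block 150 x 60 x 26 mm lying on the table, origin under its centre; bystander
- block_short: loose beech block 90 x 50 x 26 mm lying on the table, origin under its centre; bystander
- brush: flat brush 190 mm long lying on the table, origin under its middle; bystander
Things that resemble listed ones, but are neither listed nor needed, are in the scene too. Leave any turquoise look-alike of the ball alone.

How it is judged:
On the way, in this order (a step that is already met when the one before it is completed fails the run):
1. the big ball lies dropped in the big pocket, the leaf still raised (horizontal distance between ball and pocket below 0.004 m and z of ball in the frame of pocket between 0.0288 and 0.0373 m and value of joint leaf above 0.7 rad), for 0.3 s.
2. the leaf is down and its bush is pressed on the seated ball with at least 7 N (horizontal distance between ball and pocket below 0.004 m and z of ball in the frame of pocket between 0.0288 and 0.0373 m and value of joint leaf below 0.05 rad and contact force between leaf and ball above 7 N), for 0.2 s.
At the end, for the whole second after the job is handed in: the big ball rests in the big pocket (centre within 4 mm of the pocket's axis and not more than 2.5 mm above its seated height), the leaf is down within 0.05 rad of level with its bush bearing on the ball (more than 0.3 N), the ball at rest (horizontal distance between ball and pocket below 0.004 m and z of ball in the frame of pocket between 0.0288 and 0.0373 m and value of joint leaf between -0.05 and 0.05 rad and contact force between leaf and ball above 0.3 N and linear speed of ball below 0.02 m/s); the robot touches nothing.
It fails at once if the fingers push on the big ball with more than 8 N (contact force between the fingers and ball above 8 N).
It fails at once if the bush is pressed on the big ball with more than 18 N (contact force between leaf and ball above 18 N).
It fails at once if the smaller ball or the dowel is shifted by more than 10 mm (distance of any of small_ball, dowel from where it was at the start of the episode above 0.01 m).
It fails at once if another bystander is shifted by more than 20 mm (distance of any of size_jar, primer_tub, glue_bottle, block_long, block_short, brush from where it was at the start of the episode above 0.02 m).
It also fails if it takes over 72 s, if anything falls off the work surface, if the arm or the gripper's body presses on something with over 40 N, if the wrist force passes 120 N, or if a joint passes its speed limit or range.

## Working session

There is one attempt and no reset: what is moved stays moved. The work goes in short steps, Python scripts to look and compute and a tool call to move; the robot and the scene stay as the last step left them, time stands still between calls to the robot, and variables do not carry over. Pictures are saved under pics/ and viewed, at most 10 in all, crops included, and the job is handed in when it is done.

Besides the shell and the picture viewer there is one more tool, called after "Emit:" as name(argument=value, ...), one argument or row to a line, values as JSON. play_rows: Moves the arm, as the interface text tells. Its arguments: {"type":"object","properties":{"series":{"type":"array","items":{"type":"array","items":{"type":"number"}}}},"required":["series"]}

```bash
mkdir -p pics
python3 - <<'E'
from plant import sensors, optics, arm
import cv2,numpy as np
s=sensors.sense();print(s);print(arm.finger_overhang)
for n in("scene","top"):
    im=optics.grab_frame(n);c=optics.get_calibration(n);print(n,c)
    np.save(f"pics/{n}0.npy",im)
    cv2.imwrite(f"pics/{n}0.png",cv2.resize(im[...,::-1],(800,600),interpolation=cv2.INTER_CUBIC))
E
```

```text
{'t': 0.0, 'joints': array([-1.30004573e+00,  2.38792203e-01, -1.42760405e-02,  1.31919310e+00,
        1.63227129e-06,  1.57080609e+00]), 'joint_vel': array([ 0.0003513 ,  0.00039169,  0.00043021, -0.00036638, -0.00019472,
       -0.00113538]), 'joint_torque': array([-2.52982536e-03, -5.38778901e+01,  3.46434152e+01,  1.83879258e-02,
        6.72392071e-05,  1.69076588e-05]), 'eef_pos': array([ 0.14030635, -0.50548573,  0.24466314]), 'tool_rot': array([ 9.90851143e-01,  1.34957313e-01, -9.80554284e-05, -7.25913388e-04]), 'contact_force': array([-0.07231162,  0.20373685,  0.46241129]), 'moment': array([-0.03324542, -0.02650684, -0.01314263]), 'finger_force': 0.0, 'grip_width': 0.08563318397805153}
0.014
scene {'fov_y': 47.860487728090824, 'cx': 259.64271573764626, 'cy': 191.63993622124462, 'T': array([[-0.49925532,  0.56702954, -0.65515008,  1.38638674],
       [ 0.86636792,  0.3159775 , -0.38673615,  0.48968062],
       [-0.01227813, -0.76068109, -0.64900965,  1.00036716],
       [ 0.        ,  0.        ,  0.        ,  1.        ]])}
top {'fov_y': 53.7226310890097, 'cx': 254.35528580419398, 'cy': 189.85226304994563, 'T': array([[-0.00415723, -0.98817349,  0.1532836 ,  0.32385308],
       [-0.99998882,  0.00376242, -0.00286565, -0.01685701],
       [ 0.00225505, -0.1532938 , -0.98817808,  1.17999154],
       [ 0.        ,  0.        ,  0.        ,  1.        ]])}
```

View pics/scene0.png

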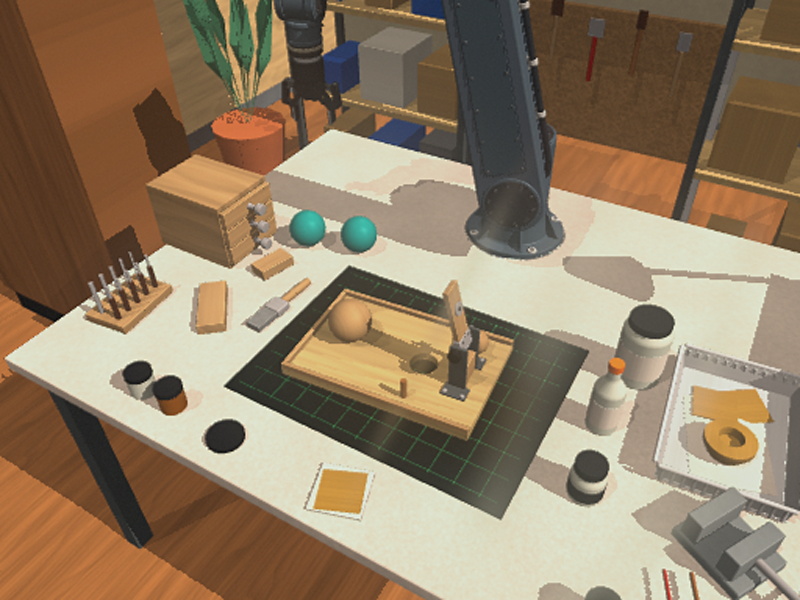

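View pics/top0.png

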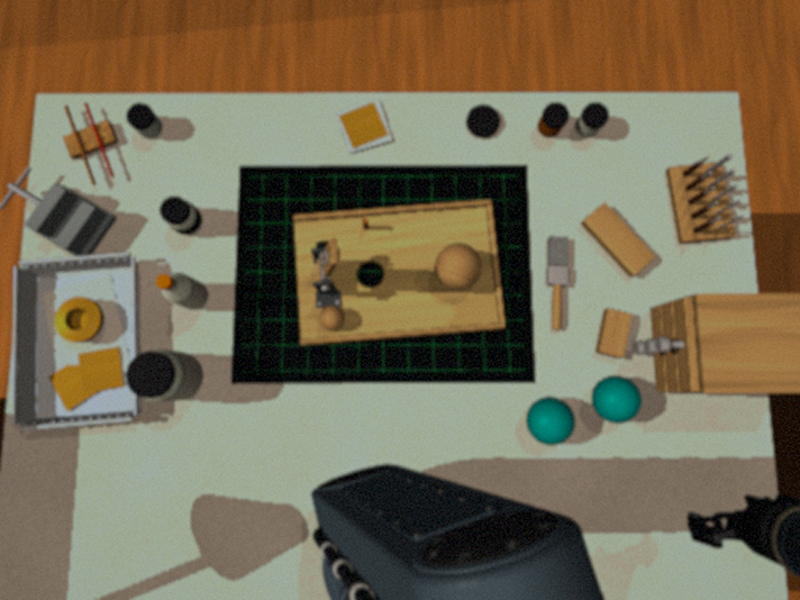

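Scene view: jig with the bare beech ball at (350,318), pocket (424,363), raised leaf (455,305), dowel (403,388). Top view: ball (457,266), pocket (370,274), small ball (330,317), dowel (365,225). The turquoise balls at (550,420) and (616,398) are look-alikes. The only big beech one is the ball on the board. I'll confirm that in an enlarged crop.

Run:
```python
import cv2,numpy as np
a=np.load("pics/top0.npy")[120:225,180:330,::-1]; b=np.load("pics/scene0.npy")[170:285,175:335,::-1]
a=cv2.resize(a,None,fx=5,fy=5,interpolation=cv2.INTER_CUBIC)
b=cv2.resize(b,None,fx=5,fy=5,interpolation=cv2.INTER_CUBIC)
cv2.imwrite("pics/topc.png",a);cv2.imwrite("pics/scenec.png",b)
```

```text
(no output)
```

View pics/topc.png

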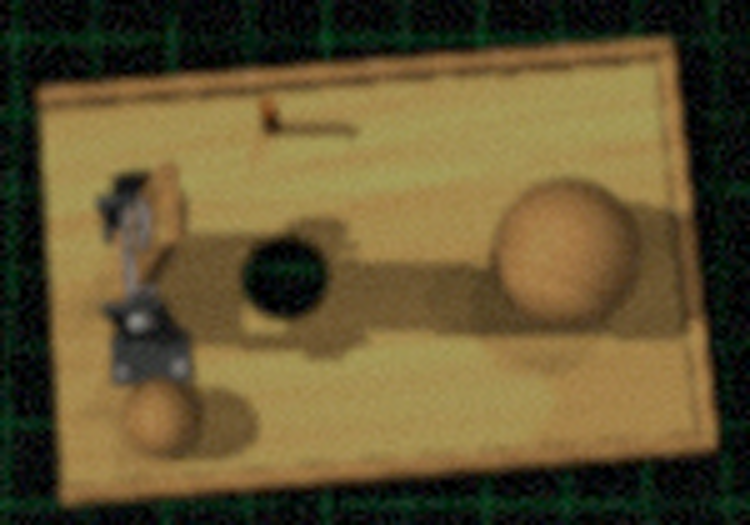

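View pics/scenec.png

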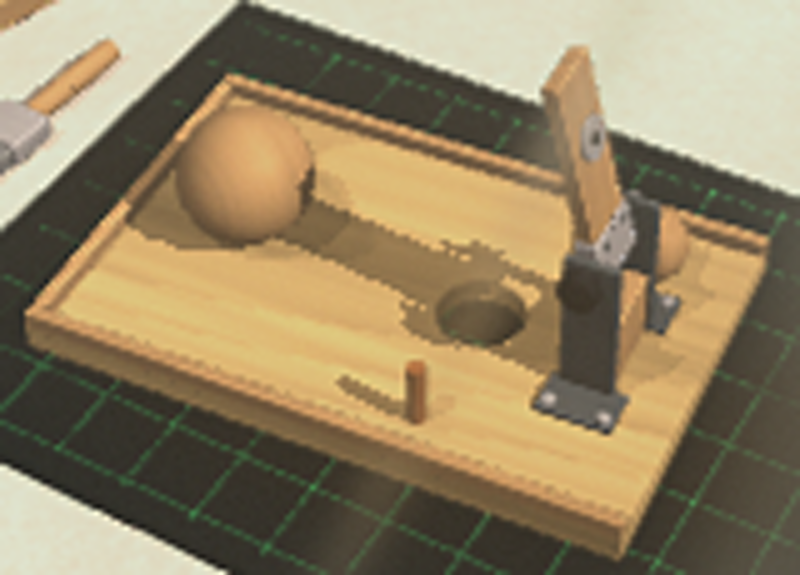

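Crop confirms it: one big beech ball, centre (566,252) in the top crop; pocket (286,277), dowel foot about (270,128), small ball (162,418), board corners (38,88), (672,40), (718,450), (60,503).

```bash
cat > h.py <<'E'
import numpy as np
from plant import sensors, optics
from scipy.spatial.transform import Rotation as R
def ray(n,uv,c=None):
    c=c or optics.get_calibration(n);f=192/np.tan(np.radians(c["fov_y"]/2))
    d=c["T"][:3,:3]@np.array([(uv[0]-c["cx"])/f,(uv[1]-c["cy"])/f,1]);return c["T"][:3,3],d/np.linalg.norm(d)
def atz(n,uv,z):
    o,d=ray(n,uv);return o+d*(z-o[2])/d[2]
def proj(n,p):
    c=optics.get_calibration(n);f=192/np.tan(np.radians(c["fov_y"]/2))
    q=c["T"][:3,:3].T@(np.asarray(p)-c["T"][:3,3]);return np.array([c["cx"]+f*q[0]/q[2],c["cy"]+f*q[1]/q[2]])
E
python3 - <<'E'
from h import *
T=lambda u,v:((u+.5)/5-.5+180,(v+.5)/5-.5+120)
S=lambda u,v:((u+.5)/5-.5+175,(v+.5)/5-.5+170)
c=[atz("top",T(*p),.033) for p in((38,88),(672,40),(718,450),(60,503))]
for p in c:print(p)
print("sides",[np.linalg.norm(c[i]-c[(i+1)%4]) for i in range(4)])
m=sum(c)/4
y=(c[0]-c[1]+c[3]-c[2]);a=np.arctan2(y[1],y[0]);print("center",m,"yaw of y",np.degrees(a))
for n,uv,z in(("pocket",(286,277),.021),("ball",(566,252),.066),("dowel",(270,128),.021),("small",(162,418),.046)):
    p=atz("top",T(*uv),z);d=p-m;ey=np.array([np.cos(a),np.sin(a)]);ex=np.array([ey[1],-ey[0]])
    print(n,p,"jig",d[:2]@ex,d[:2]@ey)
print("scene ball",atz("scene",S(245,174),.066),"pocket",atz("scene",S(481,313),.021),"dowel",atz("scene",S(415,418),.021))
o,d=ray("scene",S(565,70));print("leaf tip ray at hinge..")
for z in(.2,.21,.22,.23,.24):print(z,atz("scene",S(565,70),z))
E
```

```text
[0.66923586 0.18918458 0.033     ]
[ 0.69905902 -0.20847261  0.033     ]
[ 0.44025284 -0.22911938  0.033     ]
[0.4096505  0.16992246 0.033     ]
sides [np.float64(0.39877394734580185), np.float64(0.2596284433863122), np.float64(0.40021356555781623), np.float64(0.26029903420864625)]
center [ 0.55454955 -0.01962124  0.033     ] yaw of y 94.33728522408805
pocket [0.55062087 0.03422789 0.021     ] jig 0.00015504836552925416 0.05399202734509705
ball [ 0.55645869 -0.13562661  0.066     ] jig -0.0068695415884961145 -0.11581752666127444
dowel [0.64626658 0.04459142 0.021     ] jig 0.09631060903065067 0.057092418219800066
small [0.459584   0.10751045 0.046     ] jig -0.08507891954691599 0.13394962137667646
scene ball [ 0.55457505 -0.13691466  0.066     ] pocket [0.55076396 0.03471521 0.021     ] dowel [0.6463963  0.04232368 0.021     ]
leaf tip ray at hinge..
0.2 [0.50760256 0.06583694 0.2       ]
0.21 [0.51858233 0.07113256 0.21      ]
0.22 [0.52956209 0.07642817 0.22      ]
0.23 [0.54054185 0.08172379 0.23      ]
0.24 [0.55152162 0.0870194  0.24      ]
```

```bash
cat >> h.py <<'E'
def go(pos,yaw):  # shift (mm) and turn (deg) in tool axes to reach pos, tool down, tool x at yaw deg
    s=sensors.sense();r=R.from_quat(s["tool_rot"])
    a=np.radians(yaw);t=R.from_matrix(np.array([[np.cos(a),np.sin(a),0],[np.sin(a),-np.cos(a),0],[0,0,-1]]).T)
    print("t",s["t"],"pos",s["eef_pos"].round(4),"w",s["grip_width"],"F",s["contact_force"].round(2))
    print("shift",(1000*r.inv().apply(np.array(pos)-s["eef_pos"])).round(1),"turn",np.degrees((r.inv()*t).as_rotvec()).round(1))
E
python3 -c "
from h import *
go((.557,-.205,.245),91.6)"
```

```text
t 0.1 pos [ 0.1403 -0.5056  0.2447] w 0.085355179593806 F [-0.6  -0.08 -0.65]
shift [ 4.819e+02 -1.781e+02 -1.000e-01] turn [ -0.1  -0.  -76.1]
```

Emit:
play_rows(
  series=[
    [0,60,-22,0,0,0,-10],
    [0,120,-44,0,0,0,-20],
    [0,180,-66,0,0,0,-30],
    [0,240,-88,0,0,0,-40],
    [0,300,-110,0,0,0,-48],
  ],
)

```text
t: 0.72
eef_pos: [0.3957, -0.3222, 0.2452]
tool_rot: [0.849, 0.528, -0.0, -0.0]
contact_force: [0.5, -0.6, 0.3]
grip_width: 0.0429
finger_force: 0.0
```

```bash
python3 -c "
from h import *
go((.557,-.205,.245),91.6)"
```

```text
t 0.725 pos [ 0.3957 -0.3222  0.2452] w 0.04287693108764056 F [ 0.52 -0.64  0.29]
shift [176.4  93.    0.2] turn [ -0.   -0.  -27.8]
```

Emit:
play_rows(
  series=[
    [0,50,26,0,0,0,-8],
    [0,100,52,0,0,0,-16],
    [0,150,78,0,0,0,-24],
    [0,176,93,0,0,0,-28],
    [0,176,93,0,0,0,-28],
  ],
)

```text
t: 1.35
eef_pos: [0.5574, -0.2061, 0.2443]
tool_rot: [0.697, 0.717, -0.0, -0.001]
contact_force: [-0.2, -0.1, -0.4]
grip_width: 0.0426
finger_force: 0.0
```

```bash
python3 -c "
from h import *
import cv2
go((.557,-.205,.065),91.6)
im=optics.grab_frame('wrist');cv2.imwrite('pics/w1.png',cv2.resize(im[...,::-1],(800,600)))
print([proj('wrist',p) for p in((.5555,-.1363,.066),(.5507,.0345,.021))])"
```

```text
t 1.35 pos [ 0.5574 -0.2061  0.2443] w 0.0426329586805431 F [-0.2  -0.08 -0.41]
shift [ 1.000e+00 -1.000e-01  1.793e+02] turn [-0.1 -0.   0.1]
[array([256.93839557, 103.81928338]), array([256.84105464, -78.74746677])]
```

View pics/w1.png

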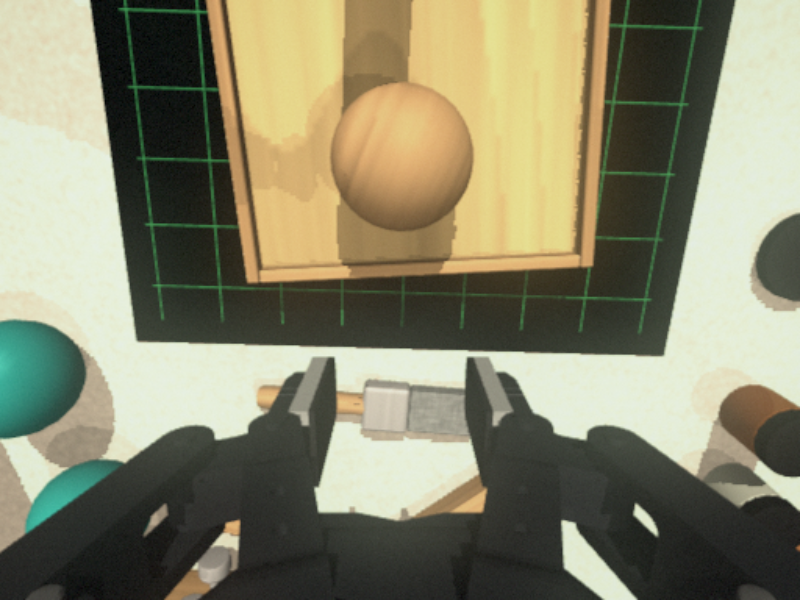

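Wrist view: ball centred at (402,156) between the two fingers, within 3 mm of the prediction. Path behind it is clear, so I descend.

Emit:
play_rows(
  series=[
    [0,0,0,50,0,0,0],
    [0,0,0,100,0,0,0],
    [0,0,0,140,0,0,0],
    [0,0,0,165,0,0,0],
    [0,0,0,178,0,0,0],
  ],
)

```text
t: 2.02
eef_pos: [0.5544, -0.2083, 0.0661]
tool_rot: [0.699, 0.716, -0.0, -0.001]
contact_force: [-0.1, 0.3, 0.7]
grip_width: 0.0428
finger_force: 0.0
```

Emit:
play_rows(
  series=[
    [0,3,0,0,0,0,0],
    [0,6,0,0,0,0,0],
    [0,9,0,0,0,0,0],
    [0,12,0,0,0,0,0],
    [0,15,0,0,0,0,0],
  ],
)

```text
t: 2.65
eef_pos: [0.5559, -0.1924, 0.0676]
tool_rot: [0.698, 0.716, 0.0, 0.0]
contact_force: [-0.2, -0.7, -0.3]
grip_width: 0.0424
finger_force: 0.0
```

Emit:
play_rows(
  series=[
    [0,3,0,0,0,0,0],
    [0,6,0,0,0,0,0],
    [0,9,0,0,0,0,0],
    [0,12,0,0,0,0,0],
    [0,15,0,0,0,0,0],
  ],
)

```text
t: 3.28
eef_pos: [0.5552, -0.1774, 0.0673]
tool_rot: [0.698, 0.716, -0.0, -0.0]
contact_force: [-0.6, -0.1, -0.1]
grip_width: 0.0425
finger_force: 0.0
```

```bash
python3 -c "
from h import *
import cv2
go((.5507,.0345,.065),91.6)
im=optics.grab_frame('wrist');cv2.imwrite('pics/w2.png',cv2.resize(im[...,::-1],(800,600)))"
```

```text
t 3.275 pos [ 0.5552 -0.1774  0.0673] w 0.04250668250762447 F [-0.61 -0.08 -0.12]
shift [212.    1.1   2.3] turn [-0.  -0.  -0.1]
```

View pics/w2.png

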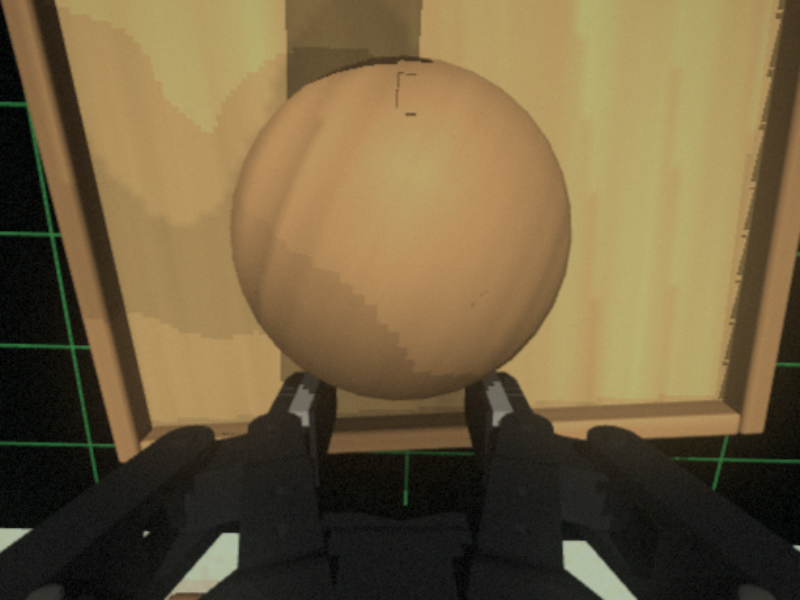

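Ball centred in the finger cradle at (401,228), just at contact. Now I push slowly.

Emit:
play_rows(
  series=[
    [0,3,0,0,0,0,0],
    [0,7,0,0,0,0,0],
    [0,12,0,0,0,0,0],
    [0,17,0,0,0,0,0],
    [0,22,0,0,0,0,0],
  ],
)

```text
t: 3.95
eef_pos: [0.5547, -0.1552, 0.0673]
tool_rot: [0.698, 0.716, 0.0, -0.0]
contact_force: [-0.4, 0.1, -0.2]
grip_width: 0.0427
finger_force: 0.1
```

Emit:
play_rows(
  series=[
    [0,5,0,0,0,0,0],
    [0,10,0,0,0,0,0],
    [0,15,0,0,0,0,0],
    [0,20,0,0,0,0,0],
    [0,25,0,0,0,0,0],
  ],
)

```text
t: 4.58
eef_pos: [0.554, -0.1303, 0.0673]
tool_rot: [0.698, 0.716, 0.0, -0.0]
contact_force: [-0.2, -0.5, 0.7]
grip_width: 0.0428
finger_force: 0.1
```

Emit:
play_rows(
  series=[
    [0,5,0,0,0,0,0],
    [0,10,0,0,0,0,0],
    [0,15,0,0,0,0,0],
    [0,20,0,0,0,0,0],
    [0,25,0,0,0,0,0],
  ],
)

```text
t: 5.2
eef_pos: [0.5534, -0.1053, 0.0673]
tool_rot: [0.698, 0.716, 0.0, -0.0]
contact_force: [-0.2, -0.5, 0.4]
grip_width: 0.043
finger_force: 0.1
```

Emit:
play_rows(
  series=[
    [0,5,0,0,0,0,0],
    [0,10,0,0,0,0,0],
    [0,15,0,0,0,0,0],
    [0,20,0,0,0,0,0],
    [0,25,0,0,0,0,0],
  ],
)

```text
t: 5.82
eef_pos: [0.5527, -0.0803, 0.0673]
tool_rot: [0.698, 0.716, 0.0, -0.0]
contact_force: [-0.5, 0.1, 1.0]
grip_width: 0.0428
finger_force: 0.1
```

```bash
python3 -c "
from h import *
import cv2
go((.5507,.0345,.065),91.6)
a=optics.grab_frame('top')[105:225,180:340,::-1];b=optics.grab_frame('scene')[150:280,180:340,::-1]
cv2.imwrite('pics/m.png',np.vstack([cv2.resize(a,(400,300),interpolation=2),cv2.resize(b,(400,300),interpolation=2)]))"
```

```text
t 5.825 pos [ 0.5527 -0.0803  0.0673] w 0.0428491281791388 F [-0.47  0.09  1.  ]
shift [114.8   1.    2.3] turn [ 0.  -0.  -0.1]
```

View pics/m.png

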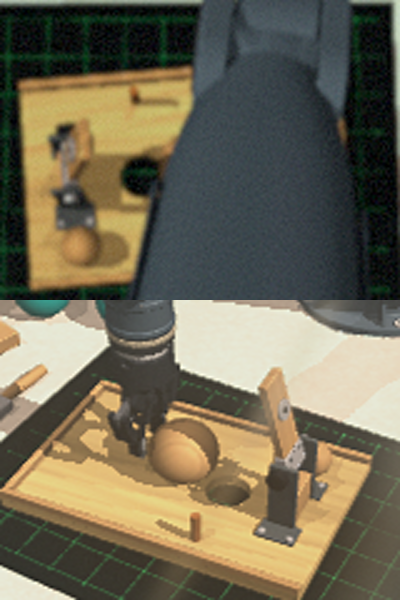

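Scene half: ball at (184,449) in front of the fingers, pocket at (228,490) straight ahead. I'll keep pushing.

Emit:
play_rows(
  series=[
    [0,5,0,0,0,0,0],
    [0,10,0,0,0,0,0],
    [0,15,0,0,0,0,0],
    [0,20,0,0,0,0,0],
    [0,24,0,0,0,0,0],
  ],
)

```text
t: 6.55
eef_pos: [0.552, -0.0563, 0.0673]
tool_rot: [0.698, 0.716, 0.0, -0.0]
contact_force: [0.2, 0.3, -0.1]
grip_width: 0.043
finger_force: 0.0
```

Emit:
play_rows(
  series=[
    [0,3,0,0,0,0,0],
    [0,6,0,0,0,0,0],
    [0,9,0,0,0,0,0],
    [0,12,0,0,0,0,0],
    [0,15,0,0,0,0,0],
  ],
)

```text
t: 7.18
eef_pos: [0.5517, -0.0415, 0.0673]
tool_rot: [0.698, 0.716, 0.0, -0.0]
contact_force: [-0.3, 0.0, 0.4]
grip_width: 0.0425
finger_force: 0.0
```

```bash
python3 -c "
from h import *
import cv2
print(atz('scene',(253.6,214.6),.066))
go((.5507,.0345,.065),91.6)
print(proj('scene',(.5507,.0345,.056)),proj('wrist',(.5507,.0345,.056)),proj('wrist',(.5507,.006,.066)))
a=optics.grab_frame('wrist')[:,:,::-1];b=optics.grab_frame('scene')[165:265,220:340,::-1]
cv2.imwrite('pics/m2.png',np.hstack([cv2.resize(a,(400,300),interpolation=2),cv2.resize(b,(360,300),interpolation=2)]))"
```

```text
[ 0.54843747 -0.02829517  0.066     ]
t 7.175 pos [ 0.5517 -0.0415  0.0673] w 0.04250771165998217 F [-0.31  0.02  0.36]
shift [76.   1.   2.3] turn [-0.  -0.  -0.1]
[270.79944977 224.23269379] [257.45795767  93.86923415] [255.80046255 160.80605141]
```

View pics/m2.png

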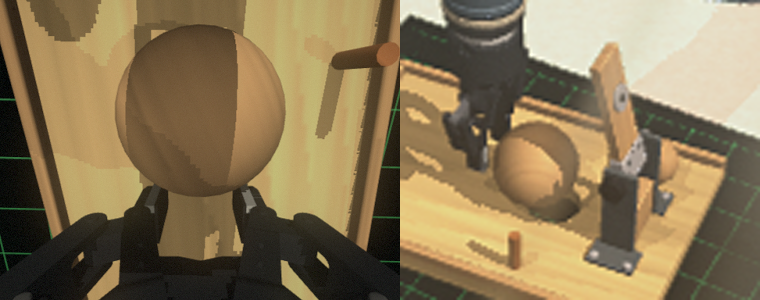

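Ball is at (537,166), about 20 mm short of the pocket at the rim, perhaps tipping. I'll hold and measure.

Emit:
play_rows(
  series=[
    [0,1,0,0,0,0,0],
    [0,1,0,0,0,0,0],
    [0,1,0,0,0,0,0],
    [0,1,0,0,0,0,0],
    [0,1,0,0,0,0,0],
  ],
)

```text
t: 7.9
eef_pos: [0.5516, -0.0407, 0.0673]
tool_rot: [0.698, 0.716, 0.0, -0.0]
contact_force: [-0.2, 0.3, -0.2]
grip_width: 0.0425
finger_force: 0.0
```

```bash
cat >> h.py <<'E'
import cv2
def wball():  # ball outline in the wrist picture
    g=cv2.cvtColor(optics.grab_frame('wrist'),cv2.COLOR_RGB2GRAY);g=cv2.GaussianBlur(g,(3,3),0)
    c=cv2.HoughCircles(g,cv2.HOUGH_GRADIENT_ALT,1.5,500,param1=120,param2=.5,minRadius=80,maxRadius=130)
    return c
E
python3 -c "
from h import *
print(wball());go((.5507,.0345,.065),91.6)
for y in(.01,.02,.0345):print(y,proj('wrist',(.5507,y,.066 if y<.03 else .056)))"
```

```text
None
t 7.95 pos [ 0.5516 -0.0407  0.0673] w 0.04278451493004998 F [ 0.01 -0.71  0.46]
shift [75.2  1.   2.3] turn [-0.  -0.  -0.1]
0.01 [256.05307221 153.59762444]
0.02 [256.66695147 130.52758457]
0.0345 [257.46932782  95.70340828]
```

```bash
sed -i '/^def wball/,$d' h.py
cat >> h.py <<'E'
def ballpx(n,box,r0,r1,s=1):
    u0,v0,u1,v1=box;g=cv2.cvtColor(optics.grab_frame(n),cv2.COLOR_RGB2GRAY)[v0:v1,u0:u1]
    g=cv2.GaussianBlur(cv2.resize(g,None,fx=s,fy=s,interpolation=cv2.INTER_CUBIC),(5,5),0)
    c=cv2.HoughCircles(g,cv2.HOUGH_GRADIENT,1,15,param1=60,param2=12,minRadius=r0*s,maxRadius=r1*s)
    return None if c is None else np.c_[c[0][:4,:2]/s+[u0,v0],c[0][:4,2]/s]
E
python3 -c "
from h import *
print(ballpx('wrist',(100,0,420,300),90,125));print(ballpx('scene',(225,180,320,260),11,18,3))
f=192/np.tan(np.radians(optics.get_calibration('scene')['fov_y']/2))
for y,z in((-.0,.066),(.01,.066),(.02,.064),(.0345,.056)):
  p=np.array([.551,y,z]);print(y,proj('scene',p),.045*f/np.linalg.norm(p-optics.get_calibration('scene')['T'][:3,3]))"
```

```text
[[258.5         82.5        106.19999695]
 [244.5         73.5        122.09999847]
 [276.5         75.5        123.30000305]
 [257.5         98.5         91.09999847]]
[[271.16666794 224.83333206  14.80000019]
 [271.83333206 217.5         17.06666756]
 [272.5        205.5         17.43333244]
 [304.16666412 211.83333397  12.63333416]]
-0.0 [261.02788433 218.16391507] 14.46877929221141
0.01 [263.8308068  219.26131927] 14.50766491552256
0.02 [266.65110827 220.82962714] 14.530888208559894
0.0345 [270.75259528 224.29256659] 14.524274272050553
```

Ball is at scene (271.2,224.8), r 14.8, matching the seated prediction (270.8,224.3), so it dropped in. Next: back off, rise, shut the fingers and go behind the leaf.

Emit:
play_rows(
  series=[
    [0,-10,0,0,0,0,0],
    [0,-25,0,0,0,0,0],
    [0,-25,0,-40,0,0,0],
    [0,-25,0,-90,0,0,0],
    [0.3,-25,0,-150,0,0,0],
  ],
)

```text
t: 8.68
eef_pos: [0.5517, -0.0668, 0.2183]
tool_rot: [0.698, 0.716, -0.001, -0.001]
contact_force: [1.6, -0.8, 0.7]
grip_width: 0.0297
finger_force: 0.0
```

Emit:
play_rows(
  series=[
    [1,0,0,-50,0,0,0],
    [1,0,0,-100,0,0,0],
    [1,0,0,-110,0,0,0],
    [1,0,0,-110,0,0,0],
    [1,0,0,-110,0,0,0],
  ],
)

```text
t: 9.3
eef_pos: [0.5518, -0.066, 0.3257]
tool_rot: [0.698, 0.716, -0.001, -0.001]
contact_force: [-0.2, 1.1, -0.7]
grip_width: 0.0
finger_force: 0.0
```

```bash
cat >> h.py <<'E'
YAW=94.3;P=np.array([.5507,.0345,.021]);EY=np.array([np.cos(np.radians(YAW)),np.sin(np.radians(YAW)),0]);H=P+.08*EY+[0,0,.092]
def tcp(th,r,back=0): # tip's front bottom corner on the leaf's upper face; back: m clear of it
    s=r*np.cos(th)-.006*np.sin(th)-.011-back;h=r*np.sin(th)+.006*np.cos(th)
    return H-EY*s+[0,0,h+.014]
E
python3 -c "
from h import *
print(ballpx('scene',(225,180,320,260),11,18,3)[:1])
p=tcp(1.34,.116,.022);print(p);go((p[0],p[1],.33),YAW)
c=optics.grab_frame('scene')[150:250,240:340,::-1];cv2.imwrite('pics/leaf.png',cv2.resize(c,(600,600),interpolation=2))
for th in(1.2,1.3,1.4):
  print(th,[((proj('scene',H-EY*(.128*np.cos(th)+k*.006*np.sin(th))+[0,0,.128*np.sin(th)-k*.006*np.cos(th)])+.5-[240,150])*6).round() for k in(-1,1)])"
```

```text
[[271.83333206 225.16666794  15.23333359]]
[0.54377905 0.12654575 0.24129672]
t 9.35 pos [ 0.5517 -0.0659  0.3257] w 0.00047529502233901257 F [1.11 0.5  0.18]
shift [192.6  -2.9  -4.2] turn [-0.2 -0.  -2.8]
1.2 [array([266., 200.]), array([244., 201.])]
1.3 [array([291., 202.]), array([268., 200.])]
1.4 [array([316., 205.]), array([293., 202.])]
```

View pics/leaf.png

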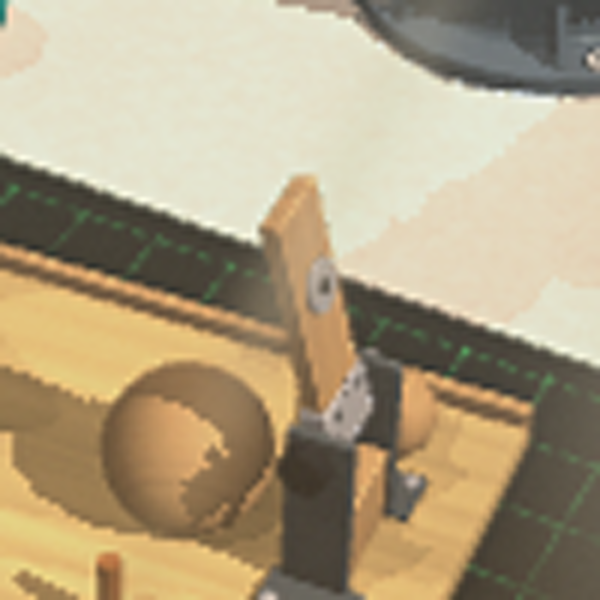

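The leaf's free end is centred near (289,207), which gives an angle of about 1.34 rad. The ball is seated at (188,448). Moving over and behind the leaf.

Emit:
play_rows(
  series=[
    [1,50,-1,0,0,0,-1],
    [1,100,-2,0,0,0,-2],
    [1,150,-3,0,0,0,-2.8],
    [1,193,-3,0,0,0,-2.8],
    [1,193,-3,0,0,0,-2.8],
  ],
)

```text
t: 10.02
eef_pos: [0.5437, 0.1297, 0.3261]
tool_rot: [0.679, 0.735, -0.001, -0.001]
contact_force: [-0.2, -0.9, -0.3]
grip_width: 0.0
finger_force: 0.0
```

```bash
python3 -c "
from h import *
go(tcp(1.34,.116,.022),YAW)
for th in np.linspace(1.34,.1,12): q=tcp(th,.116+.008*(1.34-th)/1.34);print(round(th,2),q.round(4))"
```

```text
t 10.025 pos [0.5437 0.1297 0.3261] w 1.8826428115123053e-05 F [-0.16 -0.94 -0.27]
shift [-3.2  0.  84.8] turn [-0.1 -0.   0.2]
1.34 [0.5454 0.1046 0.2413]
1.23 [0.5464 0.0917 0.2389]
1.11 [0.5473 0.0791 0.235 ]
1.0 [0.5483 0.0669 0.2297]
0.89 [0.5491 0.0553 0.2229]
0.78 [0.5499 0.0445 0.2149]
0.66 [0.5507 0.0346 0.2057]
0.55 [0.5514 0.0258 0.1953]
0.44 [0.5519 0.0182 0.1839]
0.33 [0.5524 0.0118 0.1717]
0.21 [0.5528 0.0069 0.1588]
0.1 [0.553  0.0034 0.1453]
```

Emit:
play_rows(
  series=[
    [1,-3,0,40,0,0,0],
    [1,-3,0,75,0,0,0],
    [1,-3,0,85,0,0,0],
    [1,-3,0,85,0,0,0],
    [1,-3,0,85,0,0,0],
  ],
)

```text
t: 10.65
eef_pos: [0.5451, 0.1241, 0.2436]
tool_rot: [0.68, 0.733, 0.001, 0.0]
contact_force: [-1.0, -0.7, 0.8]
grip_width: 0.0
finger_force: 0.0
```

Emit:
play_rows(
  series=[
    [1,-8,0,0,0,0,0],
    [1,-15,0,0,0,0,0],
    [1,-22,0,0,0,0,0],
    [1,-29,0,1,0,0,0],
    [1,-35,0,2.5,0,0,0],
  ],
)

```text
t: 11.28
eef_pos: [0.5472, 0.0889, 0.2397]
tool_rot: [0.68, 0.733, 0.0, -0.0]
contact_force: [-0.2, 1.4, 0.0]
grip_width: 0.0
finger_force: 0.7
```

```bash
python3 -c "
from h import *
go(tcp(1.0,.118),YAW);go(tcp(.78,.119),YAW)"
```

```text
t 11.275 pos [0.5472 0.0889 0.2397] w 2.3367377838252336e-05 F [-0.25  1.41  0.03]
shift [-22.2  -0.6  10.2] turn [ 0. -0.  0.]
t 11.275 pos [0.5472 0.0889 0.2397] w 2.3367377838252336e-05 F [-0.25  1.41  0.03]
shift [-43.9  -0.6  24.8] turn [ 0. -0.  0.]
```

Contact is 1.4 N, so the leaf is moving. Continuing the sweep.

Emit:
play_rows(
  series=[
    [1,-10,0,5,0,0,0],
    [1,-22,0,10,0,0,0],
    [1,-33,0,17,0,0,0],
    [1,-44,0,25,0,0,0],
    [1,-54,0,34,0,0,0],
  ],
)

```text
t: 11.9
eef_pos: [0.5511, 0.0346, 0.2051]
tool_rot: [0.68, 0.733, -0.0, -0.0]
contact_force: [-0.0, 2.3, 0.7]
grip_width: -0.0002
finger_force: 0.7
```

Emit:
play_rows(
  series=[
    [1,-9,0,10,0,0,0],
    [1,-16,0,22,0,0,0],
    [1,-22,0,34,0,0,0],
    [1,-25,0,41,0,0,0],
    [1,-27,0,47,0,0,0],
  ],
)

```text
t: 12.52
eef_pos: [0.5531, 0.0085, 0.1583]
tool_rot: [0.68, 0.733, -0.0, -0.0]
contact_force: [-0.5, 0.0, 0.7]
grip_width: 0.0001
finger_force: 0.6
```

```bash
python3 -c "
from h import *
go(tcp(.1,.124),YAW);go(tcp(.0,.124),YAW)"
```

```text
t 12.525 pos [0.5531 0.0085 0.1583] w 8.040495982515383e-05 F [-0.47  0.04  0.74]
shift [-5.7 -0.4 12.9] turn [-0. -0.  0.]
t 12.525 pos [0.5531 0.0085 0.1583] w 8.040495982515383e-05 F [-0.47  0.04  0.74]
shift [-6.9 -0.4 25.3] turn [-0. -0.  0.]
```

Emit:
play_rows(
  series=[
    [1,-2,0,4,0,0,0],
    [1,-4,0,8,0,0,0],
    [1,-6,0,12,0,0,0],
    [1,-6,0,14,0,0,0],
    [1,-7,0,16,0,0,0],
  ],
)

```text
t: 13.15
eef_pos: [0.5538, 0.0016, 0.1428]
tool_rot: [0.68, 0.733, 0.0, -0.0]
contact_force: [0.2, 1.2, 0.6]
grip_width: 0.0003
finger_force: 0.5
```

Emit:
play_rows(
  series=[
    [1,0,0,1,0,0,0],
    [1,0,0,2,0,0,0],
    [1,0,0,3,0,0,0],
    [1,0,0,4,0,0,0],
    [1,0,0,4,0,0,0],
  ],
)

```text
t: 13.78
eef_pos: [0.5537, 0.0015, 0.1387]
tool_rot: [0.68, 0.733, 0.0, -0.0]
contact_force: [0.4, 0.0, -0.0]
grip_width: 0.0002
finger_force: 0.1
```

Emit:
play_rows(
  series=[
    [1,0,0,0.4,0,0,0],
    [1,0,0,0.8,0,0,0],
    [1,0,0,1.2,0,0,0],
    [1,0,0,1.6,0,0,0],
    [1,0,0,1.6,0,0,0],
  ],
)

```text
t: 14.4
eef_pos: [0.5537, 0.0015, 0.1372]
tool_rot: [0.68, 0.733, 0.0, -0.0]
contact_force: [0.0, -0.9, 0.7]
grip_width: 0.0003
finger_force: 0.2
```

Emit:
play_rows(
  series=[
    [1,0,0,0.4,0,0,0],
    [1,0,0,0.8,0,0,0],
    [1,0,0,1.0,0,0,0],
    [1,0,0,1.0,0,0,0],
    [1,0,0,1.0,0,0,0],
  ],
)

```text
t: 15.02
eef_pos: [0.5537, 0.0016, 0.1362]
tool_rot: [0.68, 0.733, 0.0, -0.0]
contact_force: [0.4, -0.1, 1.0]
grip_width: -0.0001
finger_force: 0.3
```

Emit:
play_rows(
  series=[
    [1,0,0,0.4,0,0,0],
    [1,0,0,0.8,0,0,0],
    [1,0,0,1.0,0,0,0],
    [1,0,0,1.0,0,0,0],
    [1,0,0,1.0,0,0,0],
  ],
)

```text
t: 15.65
eef_pos: [0.5537, 0.0016, 0.1352]
tool_rot: [0.68, 0.733, 0.0, -0.0]
contact_force: [0.7, -0.1, 1.0]
grip_width: 0.0002
finger_force: 0.3
```

Emit:
play_rows(
  series=[
    [1,0,0,0.2,0,0,0],
    [1,0,0,0.4,0,0,0],
    [1,0,0,0.6,0,0,0],
    [1,0,0,0.6,0,0,0],
    [1,0,0,0.6,0,0,0],
  ],
)

```text
t: 16.27
eef_pos: [0.5537, 0.0015, 0.1346]
tool_rot: [0.68, 0.733, 0.0, -0.0]
contact_force: [0.5, -0.2, 0.9]
grip_width: 0.0002
finger_force: 0.4
```

Emit:
play_rows(
  series=[
    [1,0,0,0.2,0,0,0],
    [1,0,0,0.4,0,0,0],
    [1,0,0,0.6,0,0,0],
    [1,0,0,0.6,0,0,0],
    [1,0,0,0.6,0,0,0],
  ],
)

```text
t: 16.9
eef_pos: [0.5537, 0.0016, 0.134]
tool_rot: [0.68, 0.733, 0.0, -0.0]
contact_force: [-0.1, 0.3, -0.2]
grip_width: 0.0002
finger_force: 0.4
```

Emit:
play_rows(
  series=[
    [1,0,0,0.2,0,0,0],
    [1,0,0,0.4,0,0,0],
    [1,0,0,0.6,0,0,0],
    [1,0,0,0.6,0,0,0],
    [1,0,0,0.6,0,0,0],
  ],
)

```text
t: 17.52
eef_pos: [0.5537, 0.0016, 0.1334]
tool_rot: [0.68, 0.733, 0.0, -0.0]
contact_force: [0.3, 0.1, 1.2]
grip_width: -0.0002
finger_force: 0.3
```

Emit:
play_rows(
  series=[
    [1,0,0,0.2,0,0,0],
    [1,0,0,0.4,0,0,0],
    [1,0,0,0.6,0,0,0],
    [1,0,0,0.6,0,0,0],
    [1,0,0,0.6,0,0,0],
  ],
)

```text
t: 18.15
eef_pos: [0.5537, 0.0015, 0.1329]
tool_rot: [0.68, 0.733, 0.0, -0.0]
contact_force: [0.2, -0.6, 1.9]
grip_width: 0.0002
finger_force: 0.8
```

Emit:
play_rows(
  series=[
    [1,0,0,0.1,0,0,0],
    [1,0,0,0.2,0,0,0],
    [1,0,0,0.3,0,0,0],
    [1,0,0,0.3,0,0,0],
    [1,0,0,0.3,0,0,0],
  ],
)

```text
t: 18.77
eef_pos: [0.5538, 0.0015, 0.1326]
tool_rot: [0.68, 0.733, 0.0, 0.0]
contact_force: [-1.3, -1.2, 4.7]
grip_width: -0.0005
finger_force: 2.2
```

Emit:
play_rows(
  series=[
    [1,0,0,0.1,0,0,0],
    [1,0,0,0.2,0,0,0],
    [1,0,0,0.3,0,0,0],
    [1,0,0,0.3,0,0,0],
    [1,0,0,0.3,0,0,0],
  ],
)

```text
t: 19.4
eef_pos: [0.5538, 0.0015, 0.1325]
tool_rot: [0.68, 0.733, 0.0, 0.0]
contact_force: [-0.8, 0.3, 5.8]
grip_width: -0.0001
finger_force: 3.1
```

Emit:
play_rows(
  series=[
    [1,0,0,0.1,0,0,0],
    [1,0,0,0.2,0,0,0],
    [1,0,0,0.3,0,0,0],
    [1,0,0,0.3,0,0,0],
    [1,0,0,0.3,0,0,0],
  ],
)

```text
t: 20.02
eef_pos: [0.5538, 0.0015, 0.1323]
tool_rot: [0.68, 0.733, 0.0, 0.0]
contact_force: [-1.8, -1.4, 8.9]
grip_width: -0.0005
finger_force: 4.0
```

Emit:
play_rows(
  series=[
    [1,0,0,0.1,0,0,0],
    [1,0,0,0.2,0,0,0],
    [1,0,0,0.3,0,0,0],
    [1,0,0,0.3,0,0,0],
    [1,0,0,0.3,0,0,0],
  ],
)

```text
t: 20.65
eef_pos: [0.5538, 0.0016, 0.1322]
tool_rot: [0.68, 0.733, 0.0, 0.0]
contact_force: [-2.5, -1.6, 10.0]
grip_width: -0.0
finger_force: 4.9
```

```bash
python3 -c "
from h import *
print(ballpx('scene',(225,180,320,260),11,18,3)[:2])
go(tcp(0,.124),YAW)"
```

```text
[[271.83333206 224.83333206  15.19999981]
 [271.5        219.5         17.06666756]]
t 20.7 pos [0.5538 0.0015 0.1322] w 0.00019025671072566016 F [-1.72 -1.36  8.91]
shift [ 0.1 -0.6 -0.8] turn [0. 0. 0.]
```

~10 N was held for over 0.25 s. Now I release straight up and clear away.

Emit:
play_rows(
  series=[
    [1,0,0,-0.5,0,0,0],
    [1,0,0,-2,0,0,0],
    [1,0,0,-10,0,0,0],
    [1,0,0,-50,0,0,0],
    [1,0,0,-110,0,0,0],
  ],
)

```text
t: 21.32
eef_pos: [0.5527, 0.0016, 0.2416]
tool_rot: [0.68, 0.733, -0.001, -0.001]
contact_force: [0.9, -0.4, -0.7]
grip_width: -0.0001
finger_force: 0.0
```

Emit:
play_rows(
  series=[
    [1,-40,0,-20,0,0,0],
    [1,-80,0,-40,0,0,0],
    [1,-100,0,-40,0,0,0],
    [1,-100,0,-40,0,0,0],
    [1,-100,0,-40,0,0,0],
  ],
)

```text
t: 21.95
eef_pos: [0.5608, -0.0974, 0.2807]
tool_rot: [0.68, 0.733, -0.0, -0.001]
contact_force: [-1.0, 0.5, -0.6]
grip_width: -0.0001
finger_force: 0.0
```

```bash
python3 -c "
from h import *
print(ballpx('scene',(225,180,320,260),11,18,3)[:1]);go((.5,0,.3),YAW)
c=optics.grab_frame('scene')[150:250,240:340,::-1];cv2.imwrite('pics/end.png',cv2.resize(c,(600,600),interpolation=2))"
```

```text
[[274.5        223.83333206  17.80000114]]
t 22.0 pos [ 0.5609 -0.0973  0.2808] w 5.329278983311992e-05 F [-0.39  0.47  0.4 ]
shift [101.6 -53.3 -19. ] turn [-0.1 -0.   0.1]
```

View pics/end.png

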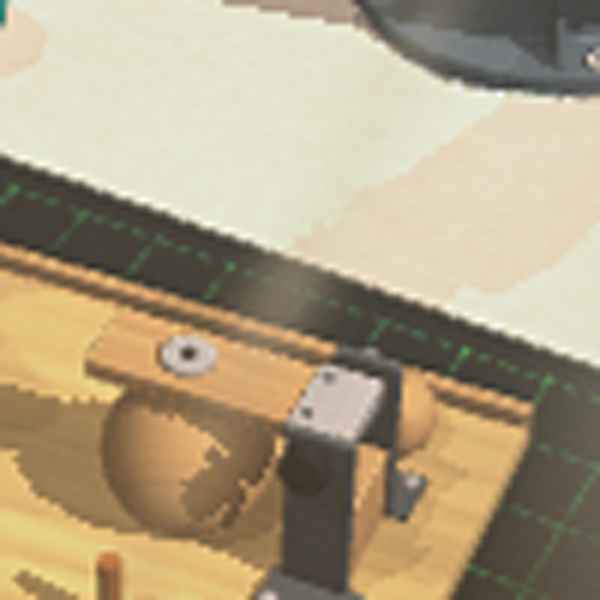

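The leaf is level with its bush (188,353) over the seated ball (188,450), the dowel and small ball are where they were, and the arm is clear.

```bash
python3 -c "
from plant import job
print(job.finish_job())"
```

```text
the job is handed in; nothing more can be done
None
```

The job is handed in: the ball sits in the big pocket, the leaf was pressed down on it with about 10 N and let go, and the arm is clear; the hand-in call gave no verdict.

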